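Hang the hand terminal on its spring-balanced arm

TASK

Lift the autosampler's hand terminal out of its charging cradle and hook the bracket on its back over the rail of the spring-balanced arm, between the two orange ears. Ease its weight onto the arm gently, going down with it until the spring alone carries the terminal and the arm has come to rest, and only then let go, so that the arm neither drops nor springs up; leave the terminal hanging upright and do not disturb the other things on the bench.

Things in the scene. Friction and masses are not known exactly. Their poses are not given: they have to be found in the camera images.
- terminal: Hand terminal: pale upright slab with a grey battery half at the back, 28 mm thick (x), 100 wide (y), 150 tall (z). Origin: centre of its underside. A dark rubber band covers the top 40 mm: grip it there from above, across the thickness. Screen, dial and keys on the front (-x); a steel bracket 40 mm wide on the back (+x), see hanger. Its weight is unknown, 3.8 to 9.2 N
- hanger (a point): Seat of the terminal's bracket, at (19, 0, 90) mm in the terminal's frame, same axes: middle of the underside of a 4 mm thick web that sticks out of the back. It closes the top of a channel 10 mm wide (x), between the terminal's back (x = 14 mm) and the lip
- lip (a point): Lower edge of the bracket's lip, at (30, 0, 72) mm in the terminal's frame. The lip, 4 mm thick and 40 mm wide, hangs from the web's outer end: upright from x = 24 to 28 mm, its last 8 mm flared outward, so that the channel, open below and at the sides, is wider at its mouth
- cradle: Dark charging cradle fixed to the bench, foot 85 x 150 mm. Origin: centre of its underside. The terminal stands upright in its slot with 2.5 mm of play all round, on a floor 10 mm above the bench; the slot's rim is 36 mm above the bench. At the start the terminal's axes are the cradle's
- rail (a point): Middle of the rail, the rounded upper edge of the upright steel plate on the arm's head: 5 mm thick (x), 68 mm wide (y), 85 mm tall. Axes: z up, y along the rail (+y towards the stand), x square to the plate. The terminal hangs on the -x side with its axes along these, screen to -x, lip behind the plate, web on the rail. 260 mm above the bench while unloaded
- bumper (a point): Front of a rubber bumper bar, 78 mm below the rail, 3.5 mm proud of the plate's -x face. The hung terminal's back leans on it, upright to about 0.02 rad; a terminal let go with its back off the bumper rocks onto it and jolts the arm. Axes as the rail's
- ear (a point): Tip of the orange ear at the rail's +y end, 12 mm above the rail; a like ear is at the -y end. Both slant outward: about 53 mm between them at the rail, 64 mm at the tips; the bracket goes between. Axes as the rail's
- head: Dark head with the steel plate, at the arm's free end. Origin: its upper link pin; the rail's middle is at (-14, -55, 40) mm from it. Parallel links keep it upright; sinking on an arc, it also moves up to 10 mm along its own -y until 0.26 rad, then back, and would drag a terminal held still. Apart from plate, bumper and ears it lies behind the plate's front and 28 mm or more to the rail's +y side
- lift_arm (a joint): How far the spring arm has sunk, rad: 0 at the upper stop (unloaded, as at the start), lower stop 0.52. Links 280 mm long, 0.26 rad above level at 0. It leaves the stop at 0.5 to 2 N on the rail (the spring's setting is unknown), then sinks about 13 mm per N, 25 to 120 mm under the terminal. Lightly damped: let go early it drops and bounces, let go pressed down it springs up
- swivel (a joint): Turn of the whole arm about the stand's column, rad, anticlockwise from above, 0 when it points to -y. Stiff: it takes about 2 N sideways at the head to turn it, and it stays where it is left
- stand_foot: Round steel foot of the arm, 150 mm across, fixed to the bench, with an 91 mm high column in its middle. Origin: centre of its underside. The rail's middle is about 356 mm from the column's axis
- solvent_bottle: Bystander: glass bottle with a blue cap, 70 mm across, 138 mm high, loose. Origin: centre of its underside
- beaker: Bystander: glass beaker, 68 mm across, 90 mm high, loose. Origin: centre of its underside
- vial_rack: Bystander: pale rack of small vials, 80 x 120 mm, 40 mm high, loose. Origin: centre of its underside
- bottle_cap: Bystander: blue bottle cap, 42 mm across, 22 mm high, loose. Origin: centre of its underside
Things that resemble listed ones, but are neither listed nor needed, are in the scene too. Leave any green look-alike of the cradle alone.

How it is judged (in metres and radians):
On the way, in this order (a step that is already met when the one before it is completed fails the run):
1. the terminal is held and lifted clear of the cradle (z of terminal in the frame of cradle above 0.045 m and contact force between the fingers and terminal above 1 N), for 0.1 s.
2. hooked over the rail between the ears and still held, the terminal has been eased down with the arm until it has sunk by at least 0.05 rad and come to rest (x of hanger in the frame of rail between -0.006 and 0.006 m and y of hanger in the frame of rail between -0.012 and 0.012 m and z of hanger in the frame of rail between -0.004 and 0.005 m and contact force between terminal and head above 1 N and contact force between the fingers and terminal above 0.2 N and value of joint lift_arm above 0.05 rad and velocity of joint lift_arm between -0.15 and 0.15 rad/s), for 0.2 s.
At the end, for the whole second after the job is handed in: The terminal hangs free on the arm, at rest: its bracket's seat within 6 mm across, 12 mm along and 5 mm in height of the rail's middle, upright within 0.12 rad, square to the plate within 0.15 rad, the arm sunk under it by more than 0.05 rad and still, the gripper off it (x of hanger in the frame of rail between -0.006 and 0.006 m and y of hanger in the frame of rail between -0.012 and 0.012 m and z of hanger in the frame of rail between -0.004 and 0.005 m and angle between terminal's own z axis and vertical below 0.12 rad and angle between the x axis of terminal and the x axis of rail, either way round below 0.15 rad and value of joint lift_arm above 0.05 rad and velocity of joint lift_arm between -0.06 and 0.06 rad/s and linear speed of terminal below 0.02 m/s and contact force between the fingers and terminal below 0.05 N and contact force between terminal and head above 1.5 N); the robot touches nothing.
It fails at once if with the terminal not in the gripper, the spring arm drops or springs up faster than 0.16 rad/s (about 45 mm/s at the rail) (contact force between the fingers and terminal below 0.01 N and (velocity of joint lift_arm above 0.16 rad/s or velocity of joint lift_arm below -0.16 rad/s)).
It fails at once if the terminal is forced against the head with more than 25 N (contact force between terminal and head above 25 N).
It fails at once if the spring arm is pressed down onto its lower stop (value of joint lift_arm above 0.5 rad).
It fails at once if a bystander is pushed more than 20 mm or tipped (distance of any of solvent_bottle, beaker, vial_rack, bottle_cap from where it was at the start of the episode above 0.02 m or angle between any of solvent_bottle, beaker's own z axis and vertical above 0.3 rad).
It also fails if it takes over 64 s, if anything falls off the work surface, if the arm or the gripper's body presses on something with over 40 N, if the wrist force passes 120 N, or if a joint passes its speed limit or range.

ROBOT

A 6-joint arm with a two-finger parallel gripper is mounted at the origin on the work surface. World frame = base frame: x ahead of the robot, y to its left, z up, the work surface at z = 0. Lengths are in mm, angles in rad, forces in N, time in s.
With the tool pointing down it reaches from about 300 to 875 mm from the base axis. Payload 6.4 kg.
Tool frame: the origin (TCP) lies midway between the tips of the shut fingers; the grasp point (between the pads) lies 19 mm behind it; z points along the fingers, y is the line along which they close (so a half turn about z gives the same grasp; the last joint's range is limited). The gripper opens to 85 mm and grips with 20 to 120 N. Pads are 22 mm wide; open, the fingers measure 114 mm over their backs; the gripper's body (76 mm by 85 mm) begins 54 mm behind the grasp point. The pads swing forward as they close: fully open they stand 13 mm farther back than shut.
Start: joints at [0.933, 0.181, 1.607, -0, 1.354, -0.206], TCP at [240.632, 522.243, 231.288] pointing down, gripper open.
Joint ranges: [-2.99, 2.99], [-0.89, 2.07], [0.3, 2.58], [-1.14, 4.28], [0, 2.63], [-3.12, 3.12]. Speed limits (rad/s): [2.57, 2.57, 3.01, 3.14, 3.14, 3.14].

INTERFACE

Orientations are given as a unit quaternion [x, y, z, w].
In Python, from station import telemetry, imaging, job gives the robot as it stands.
- The arm moves only by the tool move_arm, never from a script. Its argument "rows" is a list of rows, each a list of 3 entries, a list of its own where there are three numbers: the closure in counts, from 0 (fully open) to 255 (shut), then the shift along the world's x, y, z in mm, then the turn about the world's z in degrees. A call has exactly 10 rows; each row is the pose to reach, as a shift and turn from the pose commanded when the call began; what a row does not reach only later rows make up. A row lasts 1/8 s, in which the tool goes at most 62.5 mm and 10.7 degrees, less where a joint would pass 70% of its speed; a pose out of reach is approached as far as the arm can. A call with a gripper value outside its range is refused whole. The fingers move at their own pace and stop on an object; "squeeze" is the grip in N (left out, the last holds). Time passes only in rows, so rows that repeat a pose let the fingers close, or fill a call up. It gives the time, the measured TCP pose, the force, the opening and the grip force at its end, in the units of the state.
- telemetry.observe(): the state, without advancing time (a new reading comes with each control period).
- imaging.snapshot(name): name is "scene" or "top" or "wrist"; returns (picture, depth): 480x640x3 uint8, red, green, blue; 480x640 float32, mm along the optical axis (not along the pixel's ray), 0 where there is no reading.
- imaging.camera_info(name): a dict with "fx", "fy", "cx", "cy" (pixels), "camera_from_world" (4x4, takes a point from world to camera coordinates). Camera axes: x right, y up, looking along -z (the intrinsics and any distortion apply to the point x, -y, -z); pixel columns grow to the right and rows downward; lengths in mm; the calibration is good to about 2 mm. A picture is of the moment at which its call begins: read the wrist's pose just before it. camera_info takes no time and is no camera call; for the wrist camera it gives the pose at the moment of the call.
- job.job_done(): hands the job in; it is judged then, once.
The state is a dict: "time": time; "qpos": joint angles; "joint_vel": joint speeds; "joint_efforts": joint torques, N m; "ee_pos": TCP position; "eef_rot": TCP orientation; "ft_force": force on the tool from outside, world axes, zero at the start; "torque": the same for the moment, N m; "grip_width": finger opening in mm; "finger_force": force on a finger pad.
Only numpy, scipy, OpenCV 4.12 (cv2) and the standard library are available. Lean on these libraries where they do the work, as an engineer would, in place of code of your own. Each camera call takes 0.05 s, during which the arm holds its last target. There are 200 camera calls.

## Working session

There is one attempt and no reset: what is moved stays moved. The work goes in short steps, Python scripts to look and compute and a tool call to move; the robot and the scene stay as the last step left them, time stands still between calls to the robot, and variables do not carry over. Pictures are saved under pics/ and viewed, at most 10 in all, crops included, and the job is handed in when it is done.

Besides the shell and the picture viewer there is one more tool, called as name(argument=value, ...) on one line, values as JSON. move_arm: Moves the arm, as the interface text tells. Its arguments: {"type":"object","properties":{"rows":{"type":"array"},"squeeze":{"type":"number"}},"required":["rows"]}

```bash
mkdir -p pics; ls; cat > h.py <<'E'
import numpy as np, cv2
from station import telemetry, imaging, job
def snap(n):
    i=imaging.camera_info(n); p,d=imaging.snapshot(n); return p,d,i
def world(d,i,uv=None):
    v,u=np.mgrid[0:480,0:640] if uv is None else (np.array(uv)[:,1],np.array(uv)[:,0])
    z=d if uv is None else d[v.astype(int),u.astype(int)]
    P=np.stack([(u-i['cx'])/i['fx']*z,-(v-i['cy'])/i['fy']*z,-z,np.ones_like(z)],-1)
    W=P@np.linalg.inv(np.array(i['camera_from_world'])).T
    return W[...,:3]
def save(n,p): cv2.imwrite('pics/'+n+'.png',cv2.cvtColor(p,cv2.COLOR_RGB2BGR))
E
python3 - <<'E'
from h import *
print(telemetry.observe())
for n in('scene','top'):
    p,d,i=snap(n); save(n,p); np.savez('/tmp/'+n,p=p,d=d); print({k:i[k] for k in i}, (d>0).mean())
E
```

```text
pics
{'time': 0.0, 'qpos': array([ 9.32708359e-01,  1.81549809e-01,  1.60797178e+00,  1.20729289e-05,
        1.35381420e+00, -2.06275934e-01]), 'joint_vel': array([ 0.00084568, -0.00055302,  0.0001598 , -0.0007959 ,  0.00042646,
        0.00141347]), 'joint_efforts': array([-5.40231067e-04, -4.44871151e+01, -3.51339090e+01, -3.70932339e-04,
        9.09991097e-03,  2.00125953e-05]), 'ee_pos': array([240.28757093, 521.79271455, 230.39673694]), 'eef_rot': array([ 2.14233690e-01,  9.76782046e-01, -7.92624057e-04, -3.62501626e-04]), 'ft_force': array([-0.24250681,  0.7516161 , -0.10640973]), 'torque': array([ 0.00677307,  0.00767585, -0.02861646]), 'finger_force': 0.0, 'grip_width': 85.51877324285662}
{'fx': 547.4152716486276, 'fy': 547.4152716486276, 'cx': 314.8820248342609, 'cy': 235.56186956587362, 'camera_from_world': array([[-8.15784735e-01,  5.78238059e-01, -1.16625139e-02,
         4.05696822e+02],
       [-4.86035557e-01, -6.74496070e-01,  5.55719794e-01,
         2.07788693e+02],
       [ 3.13472015e-01,  4.59016121e-01,  8.31287854e-01,
        -1.56745273e+03],
       [ 0.00000000e+00,  0.00000000e+00,  0.00000000e+00,
         1.00000000e+00]])} 0.9958365885416667
{'fx': 612.5246614752006, 'fy': 612.5246614752006, 'cx': 330.7436076100196, 'cy': 239.0891706048617, 'camera_from_world': array([[-3.00939602e-02, -9.99060200e-01, -3.11940705e-02,
         1.06102214e+02],
       [ 9.92831784e-01, -3.34886880e-02,  1.14732547e-01,
        -5.77752643e+02],
       [-1.15669369e-01, -2.75177079e-02,  9.92906528e-01,
        -1.42101776e+03],
       [ 0.00000000e+00,  0.00000000e+00,  0.00000000e+00,
         1.00000000e+00]])} 0.9960774739583333
```

View pics/scene.png

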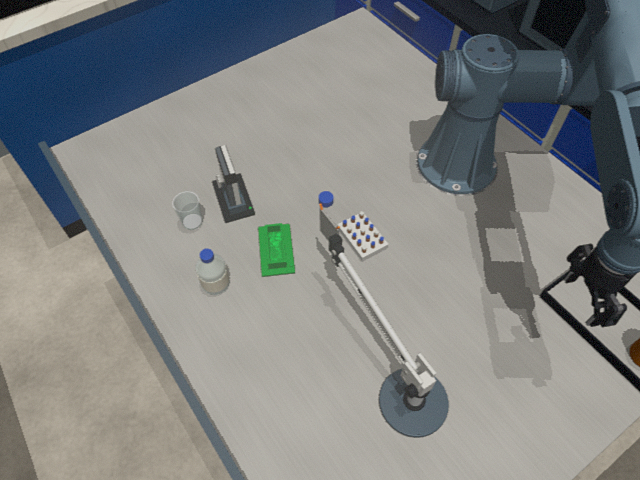

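View pics/top.png

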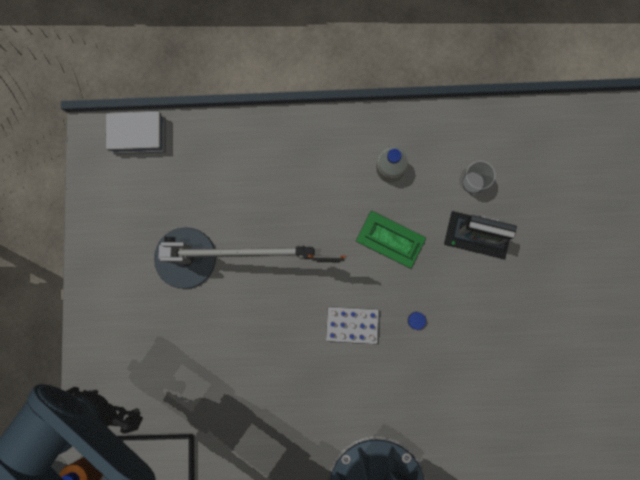

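The terminal (pale slab) stands in the dark cradle at top (480,232) / scene (230,180). The green cradle at top (390,240) is the look-alike to leave alone. The rail with its orange ears is near top (328,260) / scene (330,220). I'll confirm these in an enlarged crop.

```bash
python3 - <<'E'
import numpy as np,cv2
from h import *
T=np.load('/tmp/top.npz')['p'];S=np.load('/tmp/scene.npz')['p']
r=lambda a:cv2.resize(a,(400,300),interpolation=cv2.INTER_CUBIC)
save('crop1',np.vstack([np.hstack([r(T[200:275,435:535]),r(T[225:294,282:374])]),np.hstack([r(S[140:230,180:300]),r(S[180:270,290:410])])]))
for n,boxes in (('top',[(435,200,535,275),(282,225,374,294)]),('scene',[(180,140,300,230),(290,180,410,270)])):
    d=np.load('/tmp/'+n+'.npz')['d'];p=np.load('/tmp/'+n+'.npz')['p'].astype(int)
    W=world(d,imaging.camera_info(n))
    for b in boxes:
        w=W[b[1]:b[3],b[0]:b[2]].reshape(-1,3);c=p[b[1]:b[3],b[0]:b[2]].reshape(-1,3)
        for lo,hi in((-10,10),(20,50),(50,120),(120,150),(150,180),(180,230),(230,255),(255,300)):
            m=(w[:,2]>lo)&(w[:,2]<hi)
            if m.sum()>3: print(n,b,lo,hi,m.sum(),np.percentile(w[m],[2,50,98],axis=0).round().tolist())
        o=(c[:,0]>120)&(c[:,1]<0.7*c[:,0])&(c[:,2]<0.5*c[:,0])
        if o.any(): print('orange',w[o].round().tolist())
E
```

```text
top (435, 200, 535, 275) -10 10 5582 [[490.0, -400.0, -6.0], [562.0, -287.0, 0.0], [667.0, -167.0, 9.0]]
top (435, 200, 535, 275) 20 50 329 [[546.0, -316.0, 21.0], [570.0, -238.0, 35.0], [616.0, -205.0, 46.0]]
top (435, 200, 535, 275) 50 120 348 [[555.0, -306.0, 52.0], [571.0, -257.0, 87.0], [611.0, -215.0, 117.0]]
top (435, 200, 535, 275) 120 150 125 [[556.0, -305.0, 121.0], [571.0, -251.0, 136.0], [606.0, -215.0, 150.0]]
top (435, 200, 535, 275) 150 180 647 [[560.0, -311.0, 152.0], [582.0, -264.0, 160.0], [604.0, -218.0, 165.0]]
top (282, 225, 374, 294) -10 10 5590 [[456.0, -8.0, -7.0], [527.0, 95.0, -0.0], [618.0, 205.0, 7.0]]
top (282, 225, 374, 294) 20 50 62 [[576.0, -13.0, 22.0], [588.0, -4.0, 35.0], [611.0, 5.0, 40.0]]
top (282, 225, 374, 294) 150 180 11 [[514.0, 68.0, 172.0], [523.0, 148.0, 179.0], [534.0, 189.0, 180.0]]
top (282, 225, 374, 294) 180 230 237 [[514.0, 63.0, 182.0], [529.0, 145.0, 215.0], [548.0, 185.0, 229.0]]
top (282, 225, 374, 294) 230 255 204 [[516.0, 67.0, 231.0], [532.0, 133.0, 240.0], [543.0, 156.0, 252.0]]
top (282, 225, 374, 294) 255 300 93 [[516.0, 58
[... 951 characters left out ...]
30 475 [[523.0, 58.0, 182.0], [542.0, 148.0, 214.0], [552.0, 193.0, 229.0]]
scene (290, 180, 410, 270) 230 255 302 [[523.0, 60.0, 231.0], [530.0, 126.0, 241.0], [547.0, 155.0, 254.0]]
scene (290, 180, 410, 270) 255 300 97 [[520.0, 58.0, 255.0], [524.0, 90.0, 260.0], [527.0, 126.0, 272.0]]
orange [[522.0, 59.0, 274.0], [406.0, -100.0, 12.0], [521.0, 58.0, 268.0], [520.0, 60.0, 270.0], [523.0, 60.0, 268.0], [520.0, 60.0, 266.0], [525.0, 63.0, 269.0], [522.0, 63.0, 268.0], [522.0, 62.0, 262.0], [519.0, 62.0, 261.0], [523.0, 64.0, 262.0], [521.0, 65.0, 262.0], [524.0, 125.0, 272.0], [526.0, 124.0, 269.0], [525.0, 126.0, 270.0], [523.0, 126.0, 268.0], [527.0, 123.0, 264.0], [526.0, 125.0, 266.0]]
```

View pics/crop1.png

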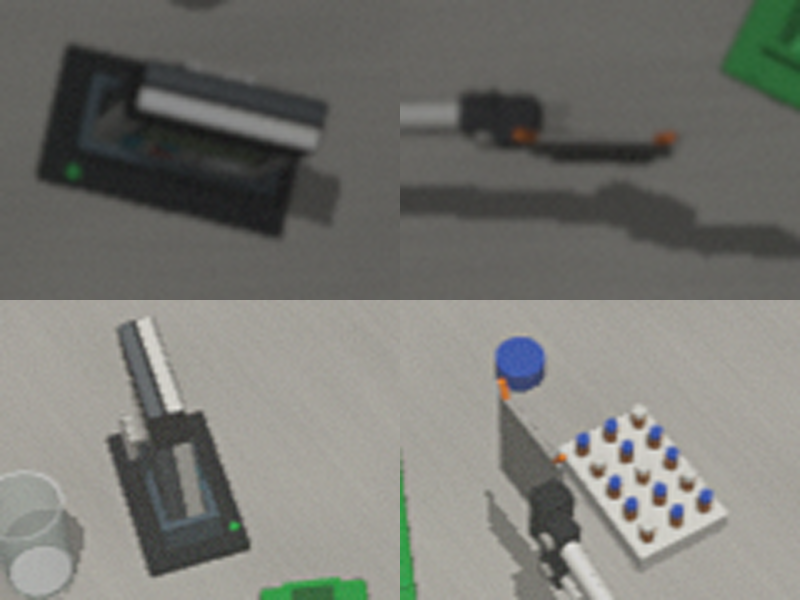

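The crop confirms it: the dark cradle (with a green LED) holds the terminal, pale screen side to -x and grey back with bracket to +x. The plate has an orange ear at each end. Next come the fits.

```bash
python3 - <<'E'
from h import *
for n,b1,b2 in (('top',(435,200,535,275),(282,225,374,294)),('scene',(180,140,300,230),(290,180,410,270))):
    f=np.load('/tmp/'+n+'.npz');W=world(f['d'],imaging.camera_info(n))
    g=lambda b:W[b[1]:b[3],b[0]:b[2]].reshape(-1,3)
    w=g(b1); t=w[(w[:,2]>157)&(w[:,2]<164)]
    print(n,'term',cv2.minAreaRect(t[:,:2].astype(np.float32)),np.median(t[:,2]))
    w=g(b2); t=w[(w[:,2]>254)&(w[:,2]<262)&(w[:,1]<135)]
    print('rail',len(t),np.polyfit(t[:,1],t[:,0],1),t.mean(0), t[:,1].min(),t[:,1].max())
    t=w[(w[:,2]>264)]; a=t[t[:,1]<92];c=t[t[:,1]>92]; print('ears',a.mean(0),a[a[:,2].argmax()],c.mean(0),c[c[:,2].argmax()],len(a),len(c))
p,d,i=snap('wrist');print(i['camera_from_world'],i['fx'],i['cx'],i['cy'])
W=world(np.load('/tmp/top.npz')['d'],imaging.camera_info('top'));print('stand',np.median(W[250:256,215:280][:,:].reshape(-1,3),0), W[258,160],W[258,213],W[230,185],W[287,185])
E
```

```text
top term ((581.8878784179688, -264.52471923828125), (101.6784896850586, 29.486364364624023), 74.04772186279297) 160.11213858379006
rail 67 [5.34963616e-02 5.14166588e+02] [518.87334786  87.98280862 258.31092957] 58.05288989075579 122.37638856919187
ears [ 446.40456038   53.06944281 1091.07402574] [ 412.43599447   47.55116949 1480.53460267] [520.81856504 123.96023303 270.3556674 ] [522.68013373 123.01477073 273.98300661] 28 9
scene term ((586.4551391601562, -264.2337341308594), (102.72798156738281, 28.834993362426758), 74.43016052246094) 160.00265047727987
rail 75 [4.92687352e-02 5.19369596e+02] [523.88855182  91.72056467 258.20860958] 58.528891273663476 124.8923427324961
ears [522.41288163  60.86285896 268.57846097] [522.31509095  59.379486   274.14617123] [ 866.35697958  553.68289367 1060.40973793] [ 923.30653354  625.04938748 1192.26357383] 13 56
[[ 4.17748820e-01  9.08561722e-01 -1.23344946e-03 -5.74431089e+02]
 [-8.73912589e-01  4.01445365e-01 -2.74077373e-01  3.54012272e+01]
 [-2.48521047e-01  1.15573426e-01  9.61706854e-01 -3.78259138e+02]
 [ 0.00000000e+00  0.00000000e+00  0.00000000e+00  1.00000000e+00]] 381.66281787362476 318.1010091059429 245.92674526384732
stand [539.56907536 261.37423804 192.31123745] [535.53152253 452.19027608 178.81807837] [547.19115876 374.93042175  10.648111  ] [616.43397767 440.1415672   21.63672649] [478.99109513 442.19769059  15.32789371]
```

move_arm(rows=[[0,[0,0,50],0],[0,[0,0,100],0],[0,[10,-20,140],-5],[0,[30,-65,150],-13],[0,[50,-115,150],-22],[0,[72,-165,150],-31],[0,[94,-215,150],-40],[0,[116,-265,150],-49],[0,[138,-315,150],-58],[0,[160,-365,150],-66]], squeeze=60)

```text
time: 1.4
ee_pos: [400.9, 155.6, 381.2]
eef_rot: [0.713, 0.701, 0.0, 0.0]
ft_force: [0.8, -0.1, 0.7]
grip_width: 85.3
finger_force: 0.0
```

move_arm(rows=[[0,[22,-50,0],-5],[0,[44,-100,0],-10],[0,[66,-150,0],-15],[0,[88,-200,0],-15],[0,[110,-250,0],-15],[0,[132,-300,-10],-15],[0,[154,-350,-30],-15],[0,[176,-400,-50],-15],[0,[184,-421,-60],-15],[0,[184,-421,-60],-15]])

```text
time: 2.65
ee_pos: [584.0, -265.0, 318.7]
eef_rot: [0.798, 0.603, -0.001, -0.002]
ft_force: [0.6, 0.8, 0.3]
grip_width: 85.4
finger_force: 0.0
```

```bash
python3 - <<'E'
from h import *
o=telemetry.observe();print(o['time'],o['ee_pos'],o['eef_rot'],o['qpos'])
p,d,i=snap('wrist');save('w1',p);W=world(d,i).reshape(-1,3)
t=W[(W[:,2]>157)&(W[:,2]<163)&(abs(W[:,0]-584)<70)&(abs(W[:,1]+264)<90)]
print(len(t),np.median(t[:,2]),cv2.minAreaRect(t[:,:2].astype(np.float32)))
E
```

```text
2.65 [ 583.97206461 -264.97176265  318.73305845] [ 7.97941975e-01  6.02730785e-01 -6.74948550e-04 -1.93650676e-03] [-6.10659905e-01  2.75726515e-01  1.31828048e+00 -9.08863412e-05
  1.55168618e+00 -3.33702786e-01]
4110 159.31937322120334 ((583.234375, -264.5428771972656), (99.39862060546875, 28.76926612854004), 74.16339874267578)
```

View pics/w1.png

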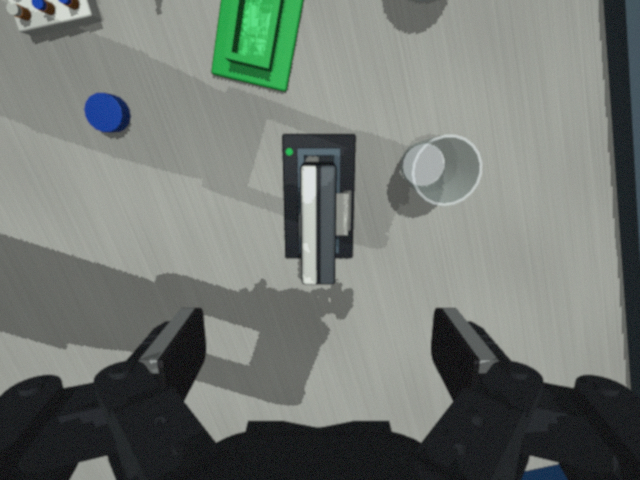

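The terminal's top (centre px 318,225) is centred between the open fingers and square to them. The bracket is on the right (+x), and the beaker (440,170) stays below the fingertips' height. I'm going down to grip.

move_arm(rows=[[0,[-1,0,-50],0],[0,[-1,0,-100],0],[0,[-1,0,-145],0],[0,[-1,0,-175],0],[0,[-1,0,-188],0],[0,[-1,0,-193],0],[0,[-1,0,-193],0],[140,[-1,0,-193],0],[255,[-1,0,-193],0],[255,[-1,0,-193],0]])

```text
time: 3.95
ee_pos: [583.8, -263.9, 128.7]
eef_rot: [0.797, 0.604, 0.0, 0.0]
ft_force: [-0.0, 0.6, 0.4]
grip_width: 32.1
finger_force: 0.0
```

move_arm(rows=[[255,[0,0,0],0],[255,[0,0,0],0],[255,[0,0,0],0],[255,[0,0,0],0],[255,[0,0,0],0],[255,[0,0,0],0],[255,[0,0,2],0],[255,[0,0,5],0],[255,[0,0,10],0],[255,[0,0,10],0]])

```text
time: 5.2
ee_pos: [583.8, -263.8, 138.6]
eef_rot: [0.797, 0.604, 0.0, 0.0]
ft_force: [0.0, -0.2, -3.9]
grip_width: 27.3
finger_force: 59.8
```

move_arm(rows=[[255,[0,0,15],0],[255,[0,0,40],0],[255,[0,0,75],0],[255,[0,0,115],0],[255,[0,0,155],0],[255,[0,0,195],0],[255,[0,0,225],0],[255,[0,0,240],0],[255,[0,0,240],0],[255,[0,0,240],0]])

```text
time: 6.45
ee_pos: [583.1, -263.4, 376.4]
eef_rot: [0.797, 0.604, -0.0, -0.001]
ft_force: [0.0, -0.5, -4.7]
grip_width: 27.0
finger_force: 60.0
```

move_arm(rows=[[255,[-6,12,0],1],[255,[-18,40,0],3],[255,[-32,75,0],5],[255,[-46,115,0],7],[255,[-60,155,0],9],[255,[-72,195,0],11],[255,[-80,225,0],13],[255,[-84,240,0],13],[255,[-84,244,0],13],[255,[-84,244,0],13]])

```text
time: 7.7
ee_pos: [499.8, -20.2, 378.1]
eef_rot: [0.724, 0.69, -0.0, 0.0]
ft_force: [0.1, -0.1, -4.4]
grip_width: 26.8
finger_force: 60.2
```

```bash
python3 - <<'E'
from h import *
o=telemetry.observe();print(o['time'],o['ee_pos'],o['eef_rot'],o['ft_force'],o['torque'])
p,d,i=snap('wrist');save('w2',p);np.savez('/tmp/w2',p=p,d=d,M=i['camera_from_world']);W=world(d,i).reshape(-1,3);c=p.reshape(-1,3).astype(int)
t=W[(W[:,2]>256)&(W[:,2]<262)&(abs(W[:,0]-521)<20)&(abs(W[:,1]-92)<45)]
print(len(t),np.median(t,0),cv2.minAreaRect(t[:,:2].astype(np.float32)),np.polyfit(t[:,1],t[:,0],1))
m=(c[:,0]>100)&(c[:,1]<0.7*c[:,0])&(c[:,2]<0.5*c[:,0])&(abs(W[:,0]-521)<30)&(W[:,2]>250)
for s in(W[m&(W[:,1]<92)],W[m&(W[:,1]>92)]): print('ear',len(s),s.mean(0) if len(s) else'',np.percentile(s,[5,95],axis=0) if len(s) else '')
E
```

```text
7.7 [499.79309109 -20.23799426 378.0672552 ] [ 7.23960254e-01  6.89841647e-01 -2.21628936e-04  5.70576671e-05] [ 0.08367289 -0.148407   -4.44761014] [-0.05721052 -0.02975447 -0.01017592]
812 [519.859242    93.79139289 259.14971349] ((520.0634155273438, 92.00642395019531), (67.36804962158203, 5.123089790344238), 87.3660888671875) [4.54581862e-02 5.15677124e+02]
ear 106 [517.9413807   59.82134815 269.67253407] [[516.30680728  56.02884456 258.94019324]
 [520.00648154  63.89473326 272.19520935]]
ear 125 [521.25783975 122.01083956 265.04028232] [[519.38466949 119.40429485 260.02864716]
 [523.28489284 124.46359873 270.13711181]]
```

View pics/w2.png

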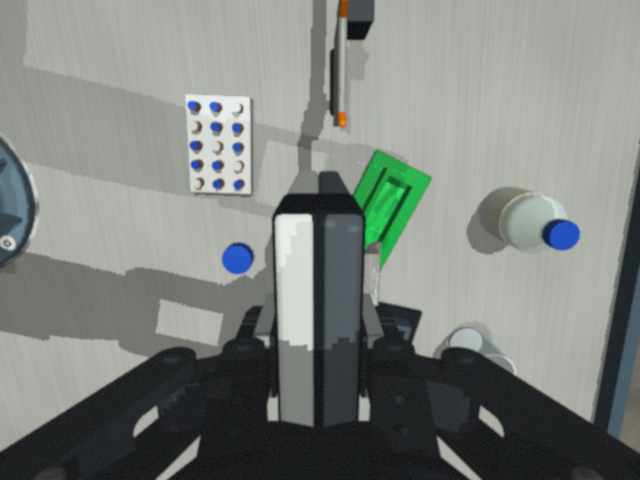

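The picture shows the held terminal (px 320,320) with its bracket at right (375,270). The plate with its orange ears is at (340,70), 2 to 3 degrees off the world axes. Now I'll measure the held terminal in the same picture.

```bash
python3 - <<'E'
from h import *
f=np.load('/tmp/w2.npz');i=imaging.camera_info('wrist');W=world(f['d'],{**i,'camera_from_world':f['M']})
V=W.reshape(-1,3)
k=(abs(V[:,0]-500)<40)&(abs(V[:,1]+20)<65)
t=V[k&(V[:,2]>400)&(V[:,2]<418)];print('top',len(t),np.median(t,0),cv2.minAreaRect(t[:,:2].astype(np.float32)))
for r in range(215,330,15): print(r,[ (c,W[r,c].round(1).tolist()) for c in (275,300,340,355)])
for r in range(250,300,8): print(r,[ W[r,c].round(1).tolist() for c in range(364,384,4)])
E
```

```text
top 21285 [500.43849839  -7.70540163 408.63679255] ((500.0928039550781, -10.019927978515625), (53.07844543457031, 81.08203887939453), 18.327987670898438)
215 [(275, [488.7, 27.5, 406.1]), (300, [496.4, 27.3, 406.8]), (340, [508.4, 26.8, 407.2]), (355, [512.8, 26.9, 408.6])]
230 [(275, [488.6, 23.2, 407.9]), (300, [496.2, 23.1, 408.9]), (340, [508.2, 22.5, 408.5]), (355, [512.8, 22.2, 408.1])]
245 [(275, [488.2, 18.4, 407.4]), (300, [495.8, 18.1, 407.5]), (340, [508.0, 18.1, 409.6]), (355, [512.7, 17.5, 408.2])]
260 [(275, [487.8, 13.6, 407.6]), (300, [495.7, 13.9, 409.6]), (340, [508.0, 12.7, 407.7]), (355, [512.5, 12.9, 409.1])]
275 [(275, [487.3, 8.4, 406.7]), (300, [495.4, 8.9, 409.1]), (340, [507.8, 8.1, 408.6]), (355, [512.3, 8.2, 409.5])]
290 [(275, [486.9, 3.2, 406.5]), (300, [495.0, 3.6, 408.4]), (340, [507.6, 3.4, 409.3]), (355, [512.4, 2.7, 408.1])]
305 [(275, [486.5, -2.0, 406.6]), (300, [494.8, -1.0, 409.6]), (340, [507.4, -1.8, 409.2]), (355, [512.3, -2.8, 407.5])]
320 [(275, [485.9, -7.7, 405.9]), (300, [494.4, -6.7, 408.6]), (340, [507.3, -7.1, 409.0]), (355, [512.1, -7.7, 408.2])]
250 [[515.6, 15.0, 405.8], [524.5, -4.0, 343.3], [525.9, -2.9, 347.1], [527.8, -3.0, 347.1], [532.0, -7.7, 332.3]]
258 [[515.7, 12.1, 404.9], [523.3, -4.9, 353.1], [525.2, -5.2, 352.5], [527.0, -5.3, 352.5], [532.0, -12.1, 331.9]]
266 [[515.6, 9.5, 405.2], [523.2, -8.8, 353.0], [525.2, -9.1, 352.3], [526.9, -9.0, 352.9], [581.6, -129.4, 10.3]]
274 [[521.4, -12.9, 352.3], [523.1, -12.6, 353.3], [525.1, -13.0, 352.5], [526.8, -12.7, 353.4], [583.3, -145.7, -1.1]]
282 [[521.3, -16.8, 352.5], [523.1, -16.8, 352.8], [524.9, -16.5, 353.7], [526.9, -17.0, 352.7], [583.2, -158.0, -0.8]]
290 [[521.2, -20.5, 353.4], [523.1, -21.0, 352.5], [525.1, -21.3, 352.0], [527.1, -21.6, 351.4], [583.3, -171.0, -1.8]]
298 [[517.4, -9.6, 387.1], [519.0, -10.0, 386.3], [524.9, -24.7, 353.4], [526.8, -25.0, 353.0], [583.3, -183.9, -2.1]]
```

move_arm(rows=[[255,[-10,10,0],0],[255,[-10,30,0],0],[255,[-10,55,0],0],[255,[-10,80,0],0],[255,[-10,100,0],0],[255,[-10,110,0],0],[255,[-10,114,0],0],[255,[-5,114,-10],0],[255,[-1,114,-25],0],[255,[-1,114,-35],0]])

```text
time: 9.0
ee_pos: [498.4, 93.7, 341.2]
eef_rot: [0.724, 0.69, -0.001, -0.001]
ft_force: [-0.3, 0.1, -4.0]
grip_width: 27.4
finger_force: 60.2
```

```bash
python3 - <<'E'
from h import *
o=telemetry.observe();print(o['time'],o['ee_pos'],o['eef_rot'],o['ft_force'],o['torque'])
p,d,i=snap('wrist');np.savez('/tmp/w3',p=p,d=d,M=i['camera_from_world'])
save('w3',cv2.resize(p[200:350,300:500],(800,600),interpolation=cv2.INTER_CUBIC));W=world(d,i);V=W.reshape(-1,3)
t=V[(V[:,2]>255)&(V[:,2]<262)&(abs(V[:,0]-521)<12)&(abs(V[:,1]-92)<40)]
print(len(t),np.median(t,0),t.min(0),t.max(0));
t=V[(V[:,2]>314)&(V[:,2]<321)&(abs(V[:,0]-523)<9)&(abs(V[:,1]-92)<30)]
if len(t):print('web',len(t),np.median(t,0),t.min(0),t.max(0))
E
```

```text
9.0 [498.37025135  93.73872968 341.16392349] [ 0.72410643  0.68968704 -0.00092278 -0.00090286] [-0.30106697  0.08660983 -4.02689276] [ 0.01382227  0.01830717 -0.01922802]
  return _methods._mean(a, axis=axis, dtype=dtype,
  ret = um.true_divide(
Traceback (most recent call last):
ValueError: zero-size array to reduction operation minimum which has no identity
```

View pics/w3.png

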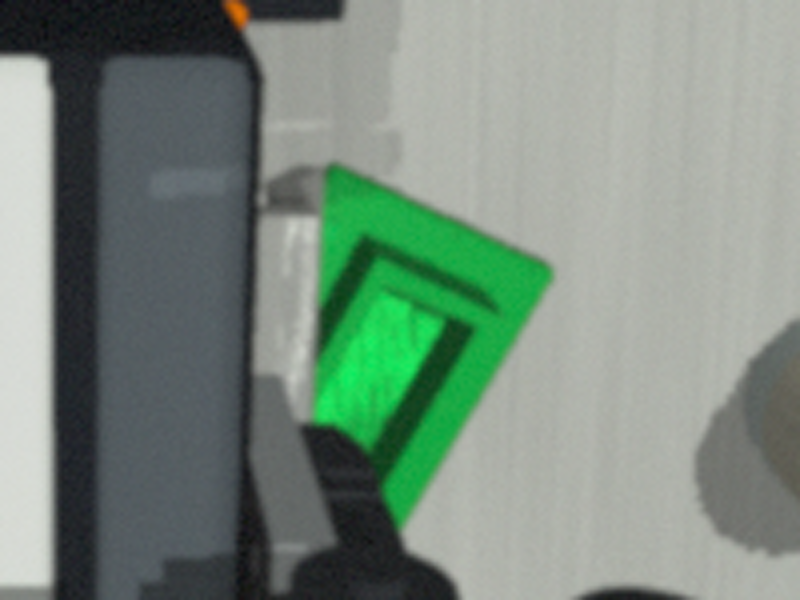

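The picture shows the bracket (px 290,300) clear and straight. The plate is hidden under the terminal and the +y ear tip is just visible at (237,15). The earlier same-camera measurement stands, so I'm descending with force checks.

move_arm(rows=[[255,[1,0,-6],0],[255,[1,0,-14],0],[255,[1,0,-22],0],[255,[1,0,-28],0],[255,[1,0,-31],0],[255,[1,0,-34],0],[255,[1,0,-37],0],[255,[1,0,-40],0],[255,[1,0,-42],0],[255,[1,0,-42],0]])

```text
time: 10.3
ee_pos: [499.5, 94.2, 301.1]
eef_rot: [0.724, 0.69, -0.0, -0.0]
ft_force: [0.7, -0.6, -3.6]
grip_width: 26.9
finger_force: 60.3
```

```bash
cat > st.py <<'E'
from h import *
o=telemetry.observe()
print(round(o['time'],2),o['ee_pos'].round(2),o['ft_force'].round(2),o['torque'].round(3),np.degrees(2*np.arctan2(o['eef_rot'][1],o['eef_rot'][0])).round(2)-90,o['finger_force'])
b={'top':(225,290,270,374),'scene':(150,270,270,410)}
for n in('top','scene'):
    p,d,i=snap(n);W=world(d,i).reshape(-1,3);c=p.reshape(-1,3).astype(int)
    m=(c[:,0]>110)&(c[:,1]<0.7*c[:,0])&(c[:,2]<0.5*c[:,0])&(abs(W[:,0]-521)<30)&(W[:,2]>100)&(abs(W[:,1]-90)<60)
    for s in(W[m&(W[:,1]<92)],W[m&(W[:,1]>92)]):
        if len(s): print(n,'ear',len(s),s.mean(0).round(1),s.max(0).round(1)[2])
E
python3 st.py
```

```text
10.3 [499.54  94.24 301.09] [ 0.75 -0.57 -3.56] [ 0.039 -0.024  0.044] -2.739999999999995 60.31450867652893
scene ear 10 [521.3  59.7 266.8] 272.6
scene ear 9 [524.2 125.3 267.9] 272.1
```

move_arm(rows=[[255,[0,0,-2],0],[255,[0,0,-4],0],[255,[0,0,-6],0],[255,[0,0,-8],0],[255,[0,0,-9],0],[255,[0,0,-10],0],[255,[0,0,-11],0],[255,[0,0,-12],0],[255,[0,0,-12],0],[255,[0,0,-12],0]])

```text
time: 11.65
ee_pos: [499.7, 94.2, 289.3]
eef_rot: [0.724, 0.69, 0.0, 0.0]
ft_force: [0.1, 0.2, -2.8]
grip_width: 27.2
finger_force: 60.3
```

```bash
python3 st.py
```

```text
11.65 [499.66  94.25 289.31] [ 0.12  0.23 -2.83] [-0.005  0.013 -0.015] -2.739999999999995 60.31463027000427
scene ear 12 [520.6  60.  264.7] 272.2
scene ear 8 [524.8 125.3 268.4] 271.9
```

move_arm(rows=[[255,[0,-1,-2],0],[255,[0,-1.5,-4],0],[255,[0,-2,-6],0],[255,[0,-2.5,-8],0],[255,[0,-3,-10],0],[255,[0,-3.5,-12],0],[255,[0,-4,-14],0],[255,[0,-4.5,-16],0],[255,[0,-4.5,-17],0],[255,[0,-4.5,-17],0]])

```text
time: 13.0
ee_pos: [499.6, 89.6, 272.2]
eef_rot: [0.724, 0.69, -0.0, 0.0]
ft_force: [-0.1, 0.7, -1.5]
grip_width: 27.5
finger_force: 60.7
```

```bash
python3 st.py
```

```text
13.0 [499.64  89.64 272.25] [-0.12  0.73 -1.54] [ 0.13  -0.075 -0.009] -2.739999999999995 60.69074749946594
scene ear 12 [520.3  56.1 248.7] 256.9
scene ear 9 [525.7 117.3 257.7] 328.5
```

move_arm(rows=[[255,[0,-0.4,-2],0],[255,[0,-0.8,-4],0],[255,[0,-1.2,-6],0],[255,[0,-1.5,-8],0],[255,[0,-1.8,-10],0],[255,[0,-2.1,-12],0],[255,[0,-2.4,-14],0],[255,[-0.1,-2.6,-15],0],[255,[-0.1,-2.7,-16],0],[255,[-0.1,-2.7,-16],0]])

```text
time: 14.35
ee_pos: [499.6, 87.0, 256.3]
eef_rot: [0.724, 0.69, -0.0, 0.0]
ft_force: [-1.4, -1.2, 0.2]
grip_width: 27.0
finger_force: 60.9
```

```bash
cat > av.py <<'E'
from h import *
A=[]
for k in range(12):
    o=telemetry.observe();A.append(np.r_[o['ft_force'],o['torque'],o['ee_pos']]);p,d,i=snap('wrist')
A=np.array(A);print(o['time'],A.mean(0).round(3),A.std(0).round(2))
E
python3 av.py;python3 st.py
```

```text
14.9 [-4.41000e-01 -1.27800e+00  5.62000e-01 -2.46000e-01  6.50000e-02
 -1.90000e-02  4.99568e+02  8.69760e+01  2.56347e+02] [0.52 0.47 0.55 0.05 0.02 0.03 0.01 0.01 0.02]
14.95 [499.57  86.98 256.31] [-1.   -2.74  0.33] [-0.341  0.019 -0.021] -2.739999999999995 60.869715213775635
scene ear 10 [520.8  54.  233. ] 240.8
scene ear 7 [523.9 119.1 237.5] 242.3
```

move_arm(rows=[[255,[0,-0.2,0.5],0],[255,[0,-0.3,1.5],0],[255,[0,-0.3,2.5],0],[255,[0,-0.3,3.5],0],[255,[0,-0.3,4.5],0],[255,[0,-0.3,5],0],[255,[0,-0.3,5],0],[255,[0,-0.3,5],0],[255,[0,-0.3,5],0],[255,[0,-0.3,5],0]])

```text
time: 16.3
ee_pos: [499.5, 86.7, 261.3]
eef_rot: [0.724, 0.69, -0.0, -0.0]
ft_force: [-0.4, 1.4, -1.3]
grip_width: 27.0
finger_force: 60.8
```

```bash
python3 av.py
```

```text
16.85 [ 2.21000e-01  1.75400e+00 -4.78000e-01  3.43000e-01 -8.60000e-02
  3.30000e-02  4.99527e+02  8.67370e+01  2.61275e+02] [0.53 0.39 0.52 0.02 0.03 0.04 0.01 0.02 0.01]
```

move_arm(rows=[[255,[0,0.1,-0.5],0],[255,[0,0.2,-1],0],[255,[0,0.3,-1.5],0],[255,[0,0.4,-2],0],[255,[0,0.4,-2],0],[255,[0,0.4,-2],0],[255,[0,0.4,-2],0],[255,[0,0.4,-2],0],[255,[0,0.4,-2],0],[255,[0,0.4,-2],0]])

```text
time: 18.15
ee_pos: [499.6, 87.1, 259.3]
eef_rot: [0.724, 0.69, 0.0, 0.0]
ft_force: [0.7, -1.4, 0.7]
grip_width: 27.6
finger_force: 60.8
```

```bash
python3 av.py; python3 - <<'E'
from h import *
p,d,i=snap('scene');q=cv2.resize(p[170:290,280:440],(800,600),interpolation=cv2.INTER_CUBIC);save('s2',q)
E
```

```text
18.7 [ 1.80000e-02 -2.23300e+00  2.88000e-01 -4.15000e-01 -4.70000e-02
 -4.70000e-02  4.99564e+02  8.71360e+01  2.59312e+02] [0.46 0.56 0.32 0.04 0.03 0.04 0.01 0.02 0.01]
```

View pics/s2.png

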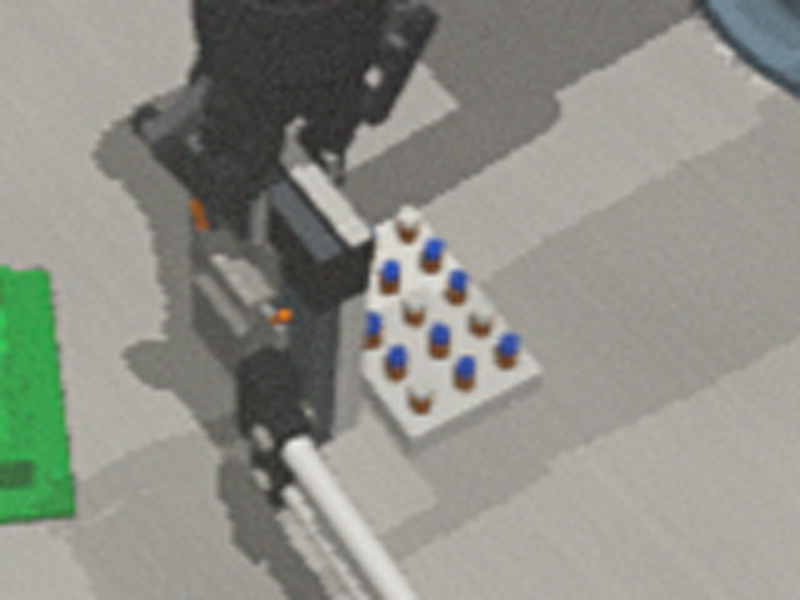

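The web sits on the rail between the ears, and the lip shows behind the plate (225,300). Next I'll relieve the y friction and bring the back onto the bumper.

move_arm(rows=[[255,[0.1,-0.1,0],0],[255,[0.3,-0.2,0],0],[255,[0.5,-0.3,0],0],[255,[0.7,-0.4,0],0],[255,[0.8,-0.4,0],0],[255,[0.8,-0.4,0],0],[255,[0.8,-0.4,0],0],[255,[0.8,-0.4,0],0],[255,[0.8,-0.4,0],0],[255,[0.8,-0.4,0],0]], squeeze=20)

```text
time: 20.05
ee_pos: [500.4, 86.9, 259.3]
eef_rot: [0.724, 0.69, 0.0, -0.0]
ft_force: [-1.3, 0.8, 0.1]
grip_width: 27.0
finger_force: 60.8
```

```bash
python3 av.py
```

```text
20.6 [-1.22000e+00  1.03900e+00 -1.55000e-01  2.42000e-01  2.13000e-01
  9.00000e-03  5.00396e+02  8.68160e+01  2.59316e+02] [0.51 0.44 0.42 0.03 0.03 0.02 0.02 0.03 0.01]
```

move_arm(rows=[[255,[0.2,0.1,0],0],[255,[0.4,0.15,0],0],[255,[0.6,0.15,0],0],[255,[0.6,0.15,0],0],[255,[0.6,0.15,0],0],[255,[0.6,0.15,0],0],[255,[0.6,0.15,0],0],[255,[0.6,0.15,0],0],[255,[0.6,0.15,0],0],[255,[0.6,0.15,0],0]])

```text
time: 21.9
ee_pos: [500.9, 86.8, 259.3]
eef_rot: [0.724, 0.69, -0.0, 0.0]
ft_force: [-1.5, -1.7, 1.0]
grip_width: 27.4
finger_force: 60.8
```

```bash
python3 av.py
```

```text
22.45 [-2.00900e+00 -1.20500e+00  4.50000e-02 -1.56000e-01  3.87000e-01
 -5.00000e-03  5.00938e+02  8.68370e+01  2.59301e+02] [0.55 0.38 0.42 0.04 0.02 0.03 0.01 0.01 0.01]
```

move_arm(rows=[[255,[0,-0.1,-0.3],0],[255,[-0.1,-0.2,-0.7],0],[255,[-0.2,-0.25,-1],0],[255,[-0.2,-0.25,-1],0],[255,[-0.2,-0.25,-1],0],[190,[-0.2,-0.25,-1],0],[190,[-0.2,-0.25,-1],0],[185,[-0.2,-0.25,-1],0],[185,[-0.2,-0.25,-1],0],[185,[-0.2,-0.25,-1],0]], squeeze=20)

```text
time: 23.75
ee_pos: [500.8, 86.7, 258.4]
eef_rot: [0.724, 0.69, 0.0, 0.0]
ft_force: [0.5, 0.3, -0.3]
grip_width: 27.2
finger_force: 60.8
```

```bash
python3 av.py; python3 -c "
from h import *
o=telemetry.observe();print(o['grip_width'],o['finger_force'])"
```

```text
24.3 [ 1.19000e-01 -1.63000e-01  6.80000e-02 -6.20000e-02 -7.60000e-02
 -3.00000e-03  5.00817e+02  8.66520e+01  2.58332e+02] [0.58 0.5  0.63 0.04 0.04 0.02 0.01 0.01 0.02]
27.11662421118717 60.86314916610718
```

All forces are near zero and the back is at the bumper. I'm releasing the grip gradually.

move_arm(rows=[[182,[0.1,0,0],0],[180,[0.1,0,0],0],[178,[0.1,0,0],0],[177,[0.1,0,0],0],[176,[0.1,0,0],0],[175,[0.1,0,0],0],[174,[0.1,0,0],0],[174,[0.1,0,0],0],[174,[0.1,0,0],0],[174,[0.1,0,0],0]], squeeze=20)

```text
time: 25.6
ee_pos: [500.8, 86.6, 258.3]
eef_rot: [0.724, 0.69, 0.0, -0.0]
ft_force: [-0.3, -0.0, -0.1]
grip_width: 27.4
finger_force: 49.6
```

```bash
python3 av.py; python3 -c "
from h import *
o=telemetry.observe();print(o['grip_width'],o['finger_force'])"
```

```text
26.15 [-9.80000e-02 -3.21000e-01 -3.10000e-02 -4.30000e-02 -6.30000e-02
  1.80000e-02  5.00822e+02  8.66460e+01  2.58282e+02] [0.4  0.37 0.45 0.03 0.04 0.02 0.01 0.01 0.02]
27.317111164596433 49.66327250003815
```

move_arm(rows=[[173,[0,0,0],0],[172,[0,0,0],0],[171,[0,0,0],0],[170,[0,0,0],0],[170,[0,0,0],0],[170,[0,0,0],0],[170,[0,0,0],0],[170,[0,0,0],0],[170,[0,0,0],0],[170,[0,0,0],0]])

```text
time: 27.45
ee_pos: [500.8, 86.7, 258.3]
eef_rot: [0.724, 0.69, -0.0, -0.0]
ft_force: [-0.1, -0.1, 0.3]
grip_width: 28.6
finger_force: 0.0
```

move_arm(rows=[[160,[0,0,0],0],[140,[0,0,0],0],[110,[0,0,0],0],[80,[0,0,0],0],[50,[0,0,0],0],[30,[0,0,0],0],[30,[0,0,0],0],[30,[0,0,0],0],[30,[0,0,5],0],[30,[0,0,15],0]])

```text
time: 28.7
ee_pos: [500.6, 86.6, 273.6]
eef_rot: [0.724, 0.69, -0.0, -0.0]
ft_force: [0.9, -0.6, -0.7]
grip_width: 75.2
finger_force: 0.0
```

move_arm(rows=[[30,[0,0,15],0],[30,[0,0,35],0],[30,[0,0,60],0],[30,[0,0,85],0],[30,[0,0,110],0],[30,[0,0,130],0],[30,[0,0,140],0],[30,[0,0,140],0],[30,[0,0,140],0],[30,[0,0,140],0]])

```text
time: 29.95
ee_pos: [500.5, 86.6, 412.3]
eef_rot: [0.724, 0.69, -0.001, -0.001]
ft_force: [-0.7, -0.6, -0.1]
grip_width: 75.1
finger_force: 0.0
```

```bash
python3 - <<'E'
from h import *
for k in range(3):
    p,d,i=snap('wrist');W=world(d,i).reshape(-1,3)
    t=W[(abs(W[:,0]-501)<40)&(abs(W[:,1]-86)<65)&(W[:,2]>270)&(W[:,2]<310)]
    print(len(t),np.median(t[:,2]),cv2.minAreaRect(t[:,:2].astype(np.float32)))
    for _ in range(3): snap('top')
p2,_,_=snap('scene')
save('end',np.hstack([cv2.resize(p[:,120:520],(400,480)),cv2.resize(p2[170:290,290:390],(400,480),interpolation=cv2.INTER_CUBIC)]))
E
```

```text
5380 289.0650201849443 ((500.71746826171875, 85.96409606933594), (100.27601623535156, 29.07366180419922), 87.43228912353516)
5372 289.06212917068376 ((500.7125549316406, 85.72843933105469), (100.70857238769531, 29.087692260742188), 87.38359069824219)
5334 289.0742266927505 ((500.68963623046875, 86.10035705566406), (99.97760772705078, 29.056339263916016), 87.38311767578125)
```

View pics/end.png

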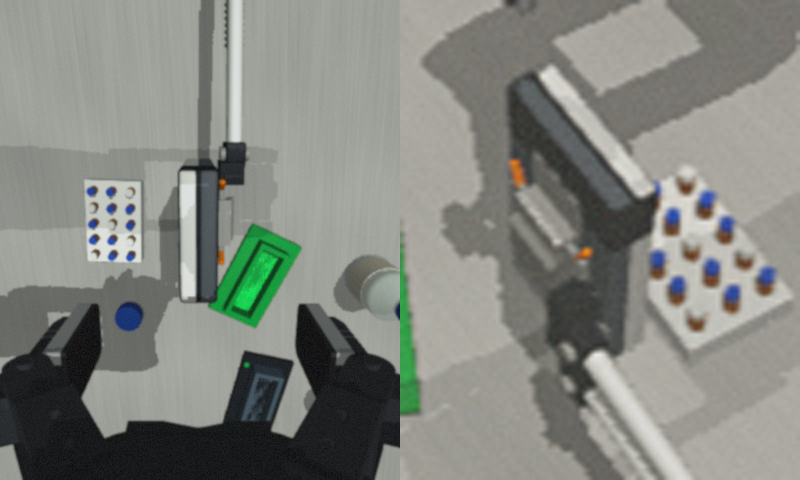

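The terminal hangs upright between the ears (left view 200,235; right view 560,200). It is steady over three readings, the gripper is clear and the bystanders haven't moved. Handing in.

```bash
python3 -c "
from station import job
print(job.job_done())"
```

```text
the job is handed in; nothing more can be done
None
```

The job is handed in, result not reported back: the terminal hangs upright and still on the spring arm's rail between the orange ears, the gripper is clear, and no bystander in view had moved.

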